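# Index the mug on the decorating stand

### The job

Two ratchet dividing stands are bolted to the pottery bench, one carrying a mug with a handle, the other a wide bowl. Turn the mug on by exactly three divisions, a quarter turn in all: press its ratchet lever fully down three times, letting it rise all the way after each stroke, and leave the lever up. Leave the bowl's lever alone.

Things in the scene. Friction and masses are not known exactly. Their poses are not given: they have to be found in the camera images.
- mug_lever_pad (a point): Centre of the top face of the wooden press pad (44 x 40 x 10 mm) on the free end of the mug stand's lever, 140 mm from the spindle axis. Lever up: 180 mm above the bench; fully pressed: 92 mm, seen from above within 8 mm of the same place. Only air under it. When up, its -x points out along the lever, roughly to the robot; y is level, along the spindle; the mug begins 88 mm off in +y.
- mug_lever (a joint): Lever of the stand with the mug (white, 80 mm across, lying on the level spindle 130 mm above the bench, its D-handle straight up at first). 0 rad: up, 18 deg above level; 0.646: fully down on its stop, 19 deg below level (full stroke: above 0.58). Pressing the pad straight down takes 1 to 4 N until the stop; let go, a spring lifts it to 0 within half a second.
- mug_spindle (a joint): Turn of the mug on its spindle (rad), 0 at first, growing as the mug's top comes towards the robot. The lever has 0.12 rad of free play, then drives the mug along; each full downstroke brings it 0.524 (30 deg, one division) on. As the lever rises the pawl clicks over a tooth and the mug stays put.
- bowl_lever (a joint): Lever of the other stand (rad), 0 up; to be left alone. That stand is the same but carries a handleless white bowl 136 mm across. Both stands are fixed to the bench, turned by up to 20 deg, and may have changed places.

How it is judged:
By the outcome, as a careful person would: the job done as asked, in the order asked, and still so for the second after the job is handed in, with the robot touching nothing.
It also fails if it takes over 45 s, if anything falls off the work surface, if the arm or the gripper's body presses on something with over 40 N, if the wrist force passes 120 N, or if a joint passes its speed limit or range.

### The arm

A 6-joint arm with a two-finger parallel gripper is mounted at the origin on the work surface. World frame = base frame: x ahead of the robot, y to its left, z up, the work surface at z = 0. Lengths are in m, angles in rad, forces in N, time in s.
With the tool pointing down it reaches from about 0.425 to 0.95 m from the base axis. Payload 3.5 kg.
Tool frame: the origin (TCP) lies between the finger pads; the fingertips stand 19 mm ahead of it and the grasp point (between the pads) is the TCP; z points along the fingers, y is the line along which they close (so a half turn about z gives the same grasp; the last joint's range is limited). The gripper opens to 85 mm and grips with 20 to 120 N. Pads are 22 mm wide; open, the fingers measure 114 mm over their backs; the gripper's body (76 mm by 85 mm) begins 54 mm behind the grasp point. The pads swing forward as they close: fully open they stand 13 mm farther back than shut.
Start: joints at [-1.495, 0.286, 1.577, -0, 1.279, -0.15], TCP at [0.151, -0.658, 0.25] pointing down, gripper open.
Joint ranges: [-2.77, 2.77], [-0.9, 2.22], [0.21, 2.48], [-1.53, 4.67], [0.24, 2.81], [-2.84, 2.84]. Speed limits (rad/s): [2.79, 2.79, 3.14, 3.14, 3.14, 3.14].

### API

Orientations are given as a unit quaternion [x, y, z, w].
In Python, from plant import get_state, cams, ctrl gives the robot as it stands. The module is installed in compiled form; this text tells all that it offers.
- The arm moves only by the tool jog_arm, never from a script. Its argument "deltas" is text: rows parted by semicolons, each of 6 numbers parted by spaces: the shift along the world's x, y, z normalised to -1 to 1, where 1 is 0.02 m, then the turn, a rotation vector about the world's x, y, z normalised to -1 to 1, where 1 is 0.1 rad. In form: x y z ax ay az; .... A call has 1 to 20 rows; each row shifts and turns the commanded pose from where the row before left it; what a row does not reach is not made up. A row lasts 1/8 s, in which the tool goes at most 62.5 mm and 10.7 degrees, less where a joint would pass 70% of its speed; a pose out of reach is approached as far as the arm can. A call with a number of a shift or a turn outside -1 to 1 is refused whole. A call with a gripper value outside its range is refused whole. "gripper" is the opening, from 0 (shut) to 1 (fully open), set as the call begins (left out, the last holds). The fingers move at their own pace and stop on an object; "squeeze" is the grip in N (left out, the last holds). Time passes only in rows, so rows that do not move let the fingers close. It gives the time, the measured TCP pose, the force, the opening and the grip force at its end, in the units of the state.
- get_state(): the state, without advancing time (a new reading comes with each control period).
- cams.read_camera(name): name is "scene" or "top" or "wrist"; returns a dict with "color" (480x640x3 uint8, blue, green, red), "vfov" (degrees; the focal length in pixels is half the picture's height over the tangent of half this angle, whatever the lens; pixels are square), "cx", "cy" (the principal point, pixels), "distortion" ([k1, k2, p1, p2, k3] as OpenCV has them; the pictures are not rectified), "rvec" (rotation vector, rad) and "tvec" (3), from world to camera coordinates, as OpenCV has them. Camera axes: x right, y down, z forward; pixel columns grow to the right and rows downward; lengths in m; the calibration is good to about 2 mm. A picture is of the moment at which its call begins. There is no depth.
- ctrl.sign_off(): hands the job in; it is judged then, once.
The state is a dict: "time": time; "qpos": joint angles; "dq": joint speeds; "joint_efforts": joint torques, N m; "eef_pos": TCP position; "tcp_rot": TCP orientation; "contact_force": force on the tool from outside, world axes, zero at the start; "wrist_torque": the same for the moment, N m; "opening": opening from 0.0 (shut) to 1.0 (fully open); "finger_force": force on a finger pad.
Only numpy, scipy, OpenCV 4.12 (cv2) and the standard library are available. Lean on these libraries where they do the work, as an engineer would, in place of code of your own. Each camera call takes 0.05 s, during which the arm holds its last target. There are 200 camera calls.

## Working session

There is one attempt and no reset: what is moved stays moved. The work goes in short steps, Python scripts to look and compute and a tool call to move; the robot and the scene stay as the last step left them, time stands still between calls to the robot, and variables do not carry over. Pictures are saved under pics/ and viewed, at most 10 in all, crops included, and the job is handed in when it is done.

Besides the shell and the picture viewer there is one more tool, called after "Request:" by a JSON object that holds its "api" and its "payload". jog_arm: Moves the arm, as the interface text tells. Its arguments: {"type":"object","properties":{"deltas":{"type":"string"},"gripper":{"type":"number"},"squeeze":{"type":"number"}},"required":["deltas"]}

```bash
mkdir -p pics
cat > h.py <<'E'
import numpy as np,cv2
from plant import get_state,cams,ctrl
def cam(n):
    d=cams.read_camera(n);f=240/np.tan(np.radians(d["vfov"])/2)
    d["K"]=np.array([[f,0,d["cx"]],[0,f,d["cy"]],[0,0,1.]]);d["D"]=np.array(d["distortion"],float)
    d["R"]=cv2.Rodrigues(np.array(d["rvec"],float))[0];d["t"]=np.array(d["tvec"],float).ravel();return d
def onz(d,uv,z):
    p=cv2.undistortPoints(np.array(uv,float).reshape(-1,1,2),d["K"],d["D"]).reshape(-1,2)
    r=np.c_[p,np.ones(len(p))]@d["R"];c=-d["R"].T@d["t"]
    return c+r*((z-c[2])/r[:,2])[:,None]
def proj(d,P):
    return cv2.projectPoints(np.array(P,float).reshape(-1,1,3),np.array(d["rvec"],float),d["t"],d["K"],d["D"])[0].reshape(-1,2)
E
python3 - <<'E'
from h import *
for n in("scene","top"):
    d=cam(n);cv2.imwrite(f"pics/{n}1.png",d["color"]);print(n,-d["R"].T@d["t"])
print(get_state())
E
```

```text
scene [ 1.42420276 -0.48488907  0.78695416]
top [ 0.38936809 -0.04790504  1.23489851]
{'time': 0.1, 'qpos': array([-1.49498864e+00,  2.87103511e-01,  1.57805256e+00, -2.10360988e-05,
        1.27858989e+00, -1.49951585e-01]), 'dq': array([ 4.46025309e-04, -1.05834040e-03, -3.31276876e-03,  9.56862279e-04,
       -5.02504162e-04, -9.22272471e-06]), 'joint_efforts': array([ 9.20192506e-04, -4.07296944e+01, -2.93698686e+01, -1.52640650e-04,
        3.39553648e-03,  3.52466770e-06]), 'eef_pos': array([ 0.15110953, -0.65729337,  0.24905593]), 'tcp_rot': array([ 9.93634937e-01,  1.12643031e-01,  2.98425145e-05, -1.07628757e-03]), 'contact_force': array([ 1.25818971, -0.0270513 , -0.60444904]), 'wrist_torque': array([-0.01129616, -0.0459498 ,  0.06932387]), 'finger_force': 0.0, 'opening': 0.9960822781226515}
```

View pics/top1.png

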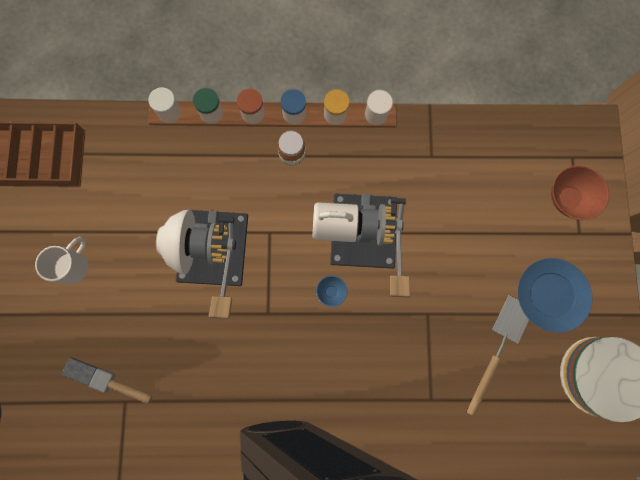

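View pics/scene1.png

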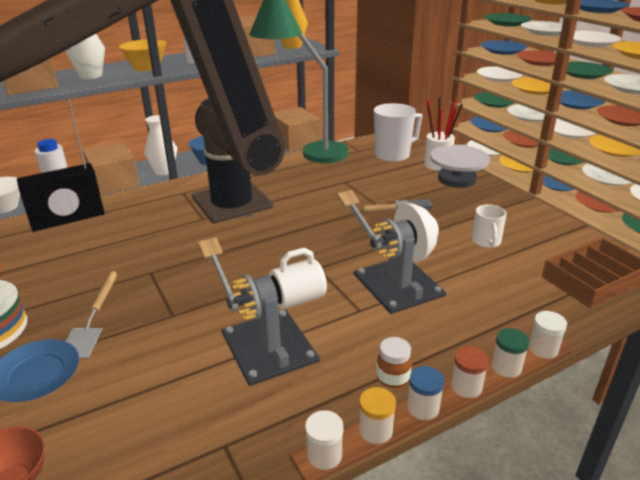

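The top view shows the mug stand's pad at about (400,286) and the bowl's pad at (220,307). In the scene view the mug's pad is at (210,247). A small blue bowl stands at (332,291) in the top view. I'll measure the pad next.

```bash
cat >> h.py <<'E'
def pad(d,uv,w=18):
    u,v=uv;h=cv2.cvtColor(d["color"],cv2.COLOR_BGR2HSV)
    g=d["color"].astype(int);m=((g[...,2]>150)&(g[...,2]-g[...,0]>50)).astype(np.uint8)
    k=np.zeros_like(m);k[v-w:v+w,u-w:u+w]=m[v-w:v+w,u-w:u+w]
    c=max(cv2.findContours(k,cv2.RETR_EXTERNAL,cv2.CHAIN_APPROX_NONE)[0],key=cv2.contourArea)
    M=cv2.moments(c);return np.array([M["m10"]/M["m00"],M["m01"]/M["m00"]]),cv2.minAreaRect(c)
E
python3 - <<'E'
from h import *
t=cam("top");s=cam("scene")
for a,b in(((400,286),(210,247)),((220,307),(347,198))):
    pa,ra=pad(t,a);pb,rb=pad(s,b)
    print(pa,ra,pb,rb)
    print("top z.18",onz(t,pa,.18),"scene z.18",onz(s,pb,.18))
    print("rect mm",[np.linalg.norm(np.diff(onz(t,cv2.boxPoints(ra)[i:i+2],.18),axis=0))for i in(0,1)], onz(t,cv2.boxPoints(ra),.18).round(3).tolist())
    U=[cv2.undistortPoints(p.reshape(1,1,2),d["K"],d["D"]).reshape(2,1)for p,d in((pa,t),(pb,s))]
    X=cv2.triangulatePoints(np.c_[t["R"],t["t"]],np.c_[s["R"],s["t"]],*U).ravel();print("tri",X[:3]/X[3])
# spindle direction: mug and blue bowl, ray on heights
print("mug ends",onz(t,[(315,222),(357,223)],.13),"blue bowl",onz(t,[(332,291)],.03))
E
```

```text
[403.40752351 285.09508882] ((403.0, 285.0), (18.0, 10.0), 90.0) [210.24972497 246.51925193] ((210.2752227783203, 246.4174346923828), (18.198701858520508, 20.976398468017578), 73.3007583618164)
top z.18 [[ 0.48249991 -0.22745949  0.18      ]] scene z.18 [[ 0.48660889 -0.22111889  0.18      ]]
rect mm [np.float64(0.01990260844414562), np.float64(0.0355755220423859)] [[0.5, -0.217, 0.18], [0.501, -0.237, 0.18], [0.465, -0.236, 0.18], [0.465, -0.216, 0.18]]
tri [ 0.48375    -0.22406129  0.17944819]
[220.06078055 306.01919386] ((219.1421356201172, 306.0101318359375), (19.379196166992188, 19.379196166992188), 4.085616588592529) [348.40359477 197.20751634] ((348.5294494628906, 197.1176300048828), (15.037208557128906, 18.91777801513672), 75.96376037597656)
top z.18 [[0.4412383  0.13231976 0.18      ]] scene z.18 [[0.44570986 0.13060381 0.18      ]]
rect mm [np.float64(0.03727211199266365), np.float64(0.037737537763398936)] [[0.424, 0.153, 0.18], [0.461, 0.152, 0.18], [0.459, 0.115, 0.18], [0.421, 0.116, 0.18]]
tri [0.44148098 0.13298111 0.17740361]
mug ends [[ 0.61972866 -0.05222052  0.13      ]
 [ 0.61796578 -0.14119787  0.13      ]] blue bowl [[ 0.48208385 -0.09141253  0.03      ]]
```

The pad centre comes out at about (0.484, -0.221, 0.180). The height matches the given one, and I took y from the full pad at pixel 400 because the mask caught only half of it. I'll go above it with the fingers shut.

Request:
{"api": "jog_arm", "payload": {"deltas": "0.76 1 0 0 0 0;0.76 1 0 0 0 0;0.76 1 0 0 0 0;0.76 1 0 0 0 0;0.76 1 0 0 0 0;0.76 1 0 0 0 0;0.76 1 0 0 0 0;0.76 1 0 0 0 0;0.76 1 0 0 0 0;0.76 1 0 0 0 0;0.76 1 0 0 0 0;0.76 1 0 0 0 0;0.76 1 0 0 0 0;0.76 1 0 0 0 0;0.76 1 0 0 0 0;0.76 1 0 0 0 0;0.76 1 0 0 0 0;0.76 1 0 0 0 0;0.76 1 0 0 0 0;0.76 1 0 0 0 0", "gripper": 0}}

```text
time: 2.7
eef_pos: [0.4557, -0.2563, 0.2504]
tcp_rot: [0.994, 0.113, 0.0, 0.0]
contact_force: [0.4, 0.0, 1.2]
opening: -0.001
finger_force: 0.0
```

Request:
{"api": "jog_arm", "payload": {"deltas": "0.75 0.9 0 0 0 0;0.7 0.9 0 0 0 0;0 0 0 0 0 0;0 0 0 0 0 0"}}

```text
time: 3.2
eef_pos: [0.484, -0.2217, 0.2503]
tcp_rot: [0.994, 0.113, -0.0, 0.0]
contact_force: [-0.5, -0.8, 0.5]
opening: 0.001
finger_force: 0.0
```

Run:
```python
from h import *
s=get_state();print(s["time"],s["eef_pos"],s["contact_force"],s["opening"])
d=cam("wrist");e=s["eef_pos"]
for p in([.484,-.221,.18],[e[0],e[1],e[2]-.019]):
    q=proj(d,p)[0];print(q);cv2.circle(d["color"],tuple(int(i) for i in q),4,(0,0,255),1)
cv2.imwrite("pics/w1.png",d["color"])
```

```text
3.2 [ 0.48395966 -0.22165175  0.2503201 ] [-0.49016825 -0.79240668  0.52242943] 0.001458506147366858
[315.16344302 263.01899474]
[316.14546393 313.88850369]
```

View pics/w1.png

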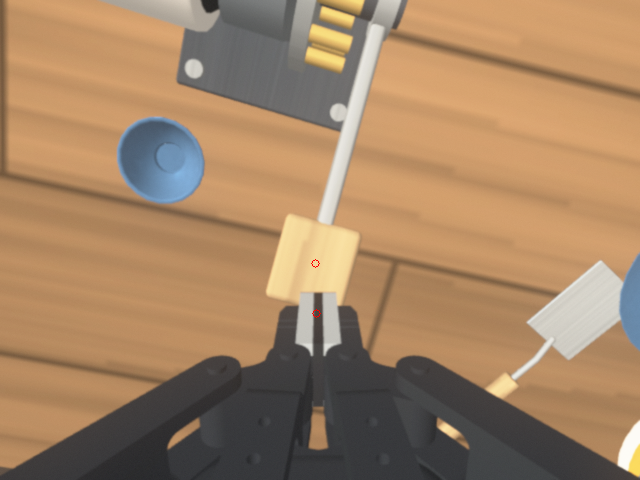

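The wrist picture shows the predicted pad centre at (315,263), in the middle of the wooden pad, and the fingers lined up over it. I'll press most of the way first and then creep to the stop.

Request:
{"api": "jog_arm", "payload": {"deltas": "0 0 -1 0 0 0;0 0 -1 0 0 0;0 0 -0.8 0 0 0;0 0 -0.8 0 0 0;0 0 -0.8 0 0 0;0 0 -0.8 0 0 0;0 0 -0.8 0 0 0;0 0 0 0 0 0"}}

```text
time: 4.25
eef_pos: [0.4837, -0.2214, 0.1288]
tcp_rot: [0.994, 0.113, -0.001, -0.001]
contact_force: [-0.9, -0.1, 1.0]
opening: 0.004
finger_force: 0.9
```

Request:
{"api": "jog_arm", "payload": {"deltas": "0 0 -0.25 0 0 0;0 0 -0.25 0 0 0;0 0 0 0 0 0"}}

```text
time: 4.62
eef_pos: [0.4845, -0.2219, 0.1204]
tcp_rot: [0.994, 0.113, 0.0, 0.0]
contact_force: [-0.5, 1.3, 1.6]
opening: -0.002
finger_force: 1.1
```

Request:
{"api": "jog_arm", "payload": {"deltas": "0 0 -0.15 0 0 0;0 0 0 0 0 0"}}

```text
time: 4.88
eef_pos: [0.4843, -0.222, 0.1174]
tcp_rot: [0.994, 0.113, 0.0, 0.0]
contact_force: [0.1, -0.3, 3.0]
opening: 0.001
finger_force: 1.3
```

Request:
{"api": "jog_arm", "payload": {"deltas": "0 0 -0.1 0 0 0;0 0 0 0 0 0"}}

```text
time: 5.12
eef_pos: [0.4843, -0.2221, 0.1155]
tcp_rot: [0.994, 0.113, 0.0, 0.0]
contact_force: [0.4, -0.9, 3.5]
opening: 0.002
finger_force: 1.5
```

Run:
```python
from h import *
s=get_state();print(s["time"],s["eef_pos"],s["contact_force"])
d=cam("scene");c=d["color"][180:400,150:380];cv2.imwrite("pics/s2.png",cv2.resize(c,None,fx=2.7,fy=2.7))
```

```text
5.125 [ 0.48433909 -0.22210787  0.11553562] [ 0.36089645 -0.92135389  3.52424792]
```

View pics/s2.png

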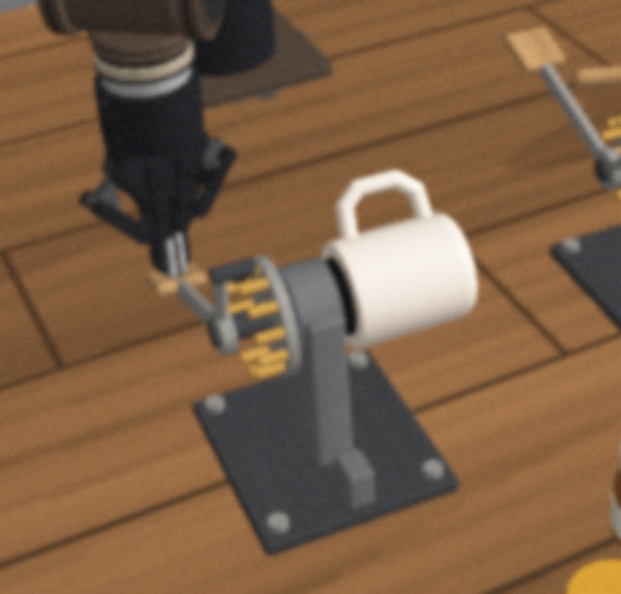

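The picture shows the lever pressed below level, with the finger on the pad at about (180,275) in the crop and the mug's handle tilted towards the robot. The force is 3.5 N, so it isn't clearly on the stop yet. I'll creep on.

Request:
{"api": "jog_arm", "payload": {"deltas": "0 0 -0.1 0 0 0;0 0 0 0 0 0"}}

```text
time: 5.42
eef_pos: [0.4846, -0.2222, 0.1148]
tcp_rot: [0.994, 0.113, 0.0, 0.0]
contact_force: [-1.0, 1.4, 9.5]
opening: 0.0
finger_force: 4.5
```

Request:
{"api": "jog_arm", "payload": {"deltas": "0 0 -0.1 0 0 0;0 0 0 0 0 0"}}

```text
time: 5.68
eef_pos: [0.4849, -0.2223, 0.114]
tcp_rot: [0.994, 0.113, 0.0, 0.0]
contact_force: [-4.0, 3.1, 15.1]
opening: -0.002
finger_force: 7.7
```

The stop shows at TCP z of about 0.115, where the force jumps to 9–15 N. I'll lift clear, wait, and check the lever is up.

Request:
{"api": "jog_arm", "payload": {"deltas": "0 0 0.95 0 0 0;0 0 1 0 0 0;0 0 1 0 0 0;0 0 1 0 0 0;0 0 1 0 0 0;0 0 1 0 0 0;0 0 0 0 0 0;0 0 0 0 0 0;0 0 0 0 0 0;0 0 0 0 0 0;0 0 0 0 0 0;0 0 0 0 0 0"}}

```text
time: 7.18
eef_pos: [0.4841, -0.2218, 0.2302]
tcp_rot: [0.994, 0.113, -0.0, -0.0]
contact_force: [1.0, 1.1, -0.7]
opening: 0.002
finger_force: 0.0
```

Run:
```python
from h import *
d=cam("scene");c=d["color"][180:400,150:380];cv2.imwrite("pics/s3.png",cv2.resize(c,None,fx=2.7,fy=2.7))
```

```text
(no output)
```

View pics/s3.png

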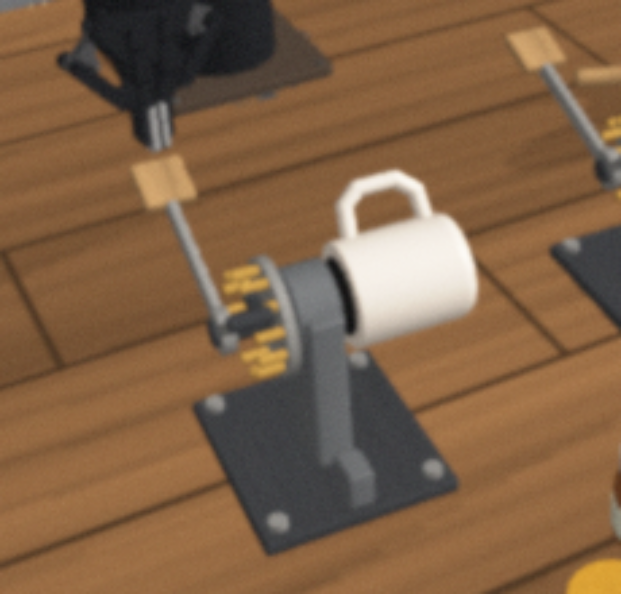

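The lever is fully up again, with the pad at crop (163,182). The handle has leaned towards the robot and the mug stayed put. Second stroke.

Request:
{"api": "jog_arm", "payload": {"deltas": "0 0 -1 0 0 0;0 0 -0.9 0 0 0;0 0 -0.9 0 0 0;0 0 -0.9 0 0 0;0 0 -0.9 0 0 0;0 0 -0.9 0 0 0;0 0 -0.4 0 0 0;0 0 0 0 0 0;0 0 0 0 0 0"}}

```text
time: 8.35
eef_pos: [0.4847, -0.222, 0.1142]
tcp_rot: [0.994, 0.113, 0.0, 0.0]
contact_force: [-3.3, 2.3, 12.0]
opening: 0.002
finger_force: 6.5
```

On the stop again (12 N). I'll lift, wait, then make the third stroke.

Request:
{"api": "jog_arm", "payload": {"deltas": "0 0 1 0 0 0;0 0 1 0 0 0;0 0 1 0 0 0;0 0 1 0 0 0;0 0 1 0 0 0;0 0 0.9 0 0 0;0 0 0 0 0 0;0 0 0 0 0 0;0 0 0 0 0 0;0 0 0 0 0 0;0 0 0 0 0 0;0 0 0 0 0 0"}}

```text
time: 9.85
eef_pos: [0.4841, -0.2218, 0.2302]
tcp_rot: [0.994, 0.113, -0.0, -0.0]
contact_force: [0.0, 0.4, 0.3]
opening: -0.002
finger_force: 0.0
```

Run:
```python
from h import *
d=cam("scene");c=d["color"][180:400,150:380];cv2.imwrite("pics/s4.png",cv2.resize(c,None,fx=2.7,fy=2.7))
```

```text
(no output)
```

View pics/s4.png

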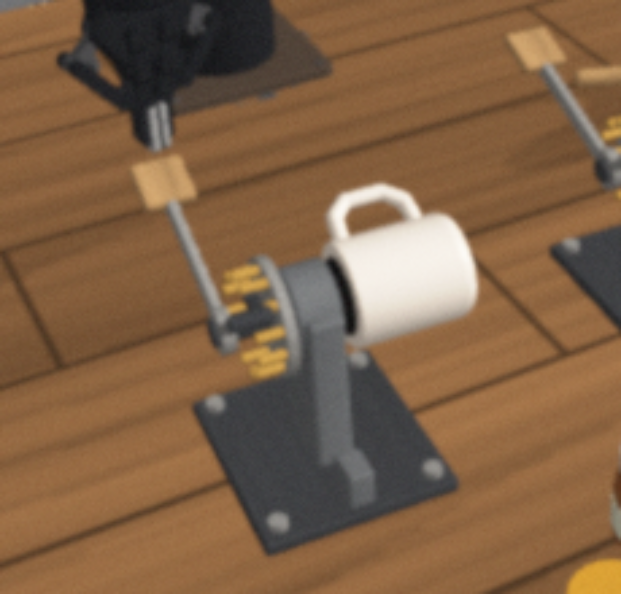

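The lever is up and the handle is a further division round, with its top at crop (375,187). Third stroke.

Request:
{"api": "jog_arm", "payload": {"deltas": "0 0 -1 0 0 0;0 0 -0.9 0 0 0;0 0 -0.9 0 0 0;0 0 -0.9 0 0 0;0 0 -0.9 0 0 0;0 0 -0.9 0 0 0;0 0 -0.4 0 0 0;0 0 0 0 0 0;0 0 0 0 0 0"}}

```text
time: 11.02
eef_pos: [0.4847, -0.2221, 0.1142]
tcp_rot: [0.994, 0.113, -0.0, 0.0]
contact_force: [-4.2, 2.6, 12.5]
opening: 0.001
finger_force: 6.5
```

Request:
{"api": "jog_arm", "payload": {"deltas": "0 0 1 0 0 0;0 0 1 0 0 0;0 0 1 0 0 0;0 0 1 0 0 0;0 0 1 0 0 0;0 0 1 0 0 0;0 0 1 0 0 0;0 0 1 0 0 0;0 0 0 0 0 0;0 0 0 0 0 0;0 0 0 0 0 0;0 0 0 0 0 0;0 0 0 0 0 0;0 0 0 0 0 0"}}

```text
time: 12.78
eef_pos: [0.4841, -0.2218, 0.2722]
tcp_rot: [0.994, 0.113, -0.0, -0.0]
contact_force: [1.0, -0.7, -0.8]
opening: -0.001
finger_force: 0.0
```

Run:
```python
from h import *
d=cam("top");c=d["color"][170:330,180:440];cv2.imwrite("pics/t5.png",cv2.resize(c,None,fx=2,fy=2))
d=cam("scene");c2=d["color"][180:340,150:410];cv2.imwrite("pics/t5.png",np.vstack([cv2.resize(i,None,fx=1.8,fy=1.8)for i in(c,c2)]))
```

```text
(no output)
```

View pics/t5.png

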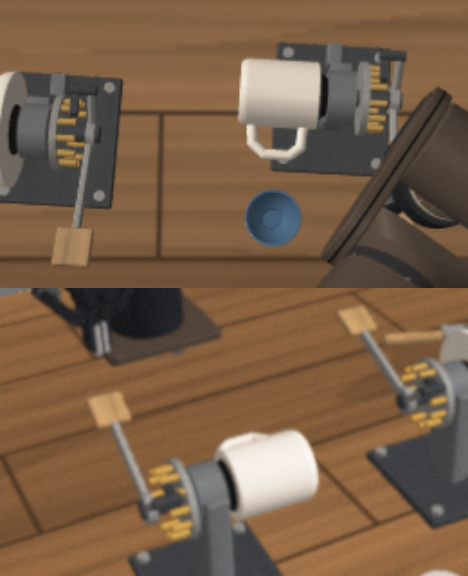

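The handle now points level towards the robot (top view, around (277,140) in the crop), which is a quarter turn. Both levers are up and the robot is clear, so I'm handing in.

```bash
python3 -c "from plant import ctrl;print(ctrl.sign_off())"
```

```text
the job is handed in; nothing more can be done
None
```

The job is handed in: I pressed the mug's lever to its stop three times and let it rise fully after each, the mug now sits a quarter turn on with its lever up, and I never touched the bowl's lever.

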